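# Let off the ratchet clamp and put the glued moulding in its tray

### The arm

A 6-joint arm with a two-finger parallel gripper is mounted at the origin on the work surface. World frame = base frame: x ahead of the robot, y to its left, z up, the work surface at z = 0. Lengths are in m, angles in degrees, forces in N, time in s.
With the tool pointing down it reaches from about 0.325 to 0.775 m from the base axis. Payload 5.5 kg.
Tool frame: the origin (TCP) lies between the finger pads; the fingertips stand 8 mm ahead of it and the grasp point (between the pads) lies 11 mm behind it; z points along the fingers, y is the line along which they close (so a half turn about z gives the same grasp; the last joint's range is limited). The gripper opens to 88 mm and grips with 3 to 60 N. Pads are 20 mm wide; open, the fingers measure 115 mm over their backs; the gripper's body (75 mm by 178 mm) begins 61 mm behind the grasp point.
Start: joints at [67.34, 5.22, 70.514, -0, 104.267, -3.249], TCP at [0.199, 0.566, 0.198] pointing down, gripper open.
Joint ranges: [-164.24, 164.24], [-49.07, 125.15], [9.68, 141.18], [-86.29, 266.29], [3.28, 154.24], [-151.56, 151.56]. Speed limits (degrees/s): [147.25, 147.25, 172.46, 180, 180, 180].

### API

Orientations are given as [roll, pitch, yaw] about the fixed x, y, z axes, in that order (R = Rz(yaw) Ry(pitch) Rx(roll)).
In Python, from rig import arm, imaging gives the robot as it stands.
- The arm moves only by the tool apply_moves, never from a script. Its argument "deltas" is a list of rows, each a list of 4 numbers: the shift along the tool's x, y, z in cm, then the turn about the tool's z in degrees. In form: [[tx, ty, tz, roll], ...]. A call has 1 to 10 rows; each row is the pose to reach, as a shift and turn from the pose commanded when the call began, along the tool's axes at that moment; what a row does not reach only later rows make up. A row lasts 1/10 s, in which the tool goes at most 50 mm and 8.59 degrees, less where a joint would pass 70% of its speed; a pose out of reach is approached as far as the arm can. A call with a gripper value outside its range is refused whole. "gripper" is the gripper command: -1 is shut, 1 is fully open, values between are in proportion, set as the call begins (left out, the last holds). The fingers move at their own pace and stop on an object; the grip force is fixed at half the most. Time passes only in rows, so rows that repeat a pose let the fingers close. It gives the time, the measured TCP pose, the force, the opening and the grip force at its end, in the units of the state.
- arm.get_state(): the state, without advancing time (a new reading comes with each control period).
- imaging.camera(name): name is "side" or "top" or "wrist"; returns a dict with "pixels" (400x640x3 uint8, red, green, blue), "z_map" (400x640 float32, m along the optical axis (not along the pixel's ray), 0 where there is no reading), "fx", "fy", "cx", "cy" (pixels), "origin" and "rotation" of the camera in the world. Camera axes: x right, y down, z forward; pixel columns grow to the right and rows downward; lengths in m; the calibration is good to about 2 mm. A picture is of the moment at which its call begins.
- arm.finish_job(): hands the job in; it is judged then, once.
Trained networks look in a picture, given as the dict that the camera call returned (one of the last four; its "shot" number tells which), for a name from the list of things; names that differ only in an ending like _2 or _b are one class to them, and where a whole thing is asked for, a point or a joint stands for the part that bears it (a point fixed in the world has none). Each returns a list of dicts, best first, with "p" (0 to 1); they miss things now and then, are a little off and sometimes report something else, mostly with a low value. They report only what shows in the picture. A call takes as long as a camera call. They do not tell look-alikes from the thing itself.
- imaging.spot_in(picture, name): "box" ([left, top, right, bottom] in pixels, round what is visible of it).
The state is a dict: "time": time; "qpos": joint angles; "joint_vel": joint speeds; "joint_efforts": joint torques, N m; "tool_pos": TCP position; "tool_rot": TCP orientation; "ft_force": force on the tool from outside, world axes, zero at the start; "torque": the same for the moment, N m; "opening": opening from 0.0 (shut) to 1.0 (fully open); "grip_force": force on a finger pad.
Only numpy, scipy, OpenCV 4.12 (cv2) and the standard library are available. Lean on these libraries where they do the work, as an engineer would, in place of code of your own. Each camera call takes 0.05 s, during which the arm holds its last target. There are 200 camera calls.

### The job

The glued moulding in the ratchet clamp is ready. Push the thumb lever's post just far enough to lift the sprung pawl off the ratchet wheel and keep it lifted until the jaw has backed all the way off, while the moulding stays in its place; do not lean on the clamp with more than about 14 N anywhere, since the lever soon meets a stop. Then let the lever go, take the moulding out, set it down gently in the shallow wooden tray, same way up, and leave the other things on the table where they are.

Things in the scene. Friction and masses are not known exactly. Their poses are not given: they have to be found in the camera images.
- clamp: Bench ratchet clamp, fixed: dark steel base plate 180 (x) by 340 (y) by 12 mm, origin at the centre of its underside. Its x points roughly away from the robot, its y to the robot's left. Along y on it: a fixed end block (inner face y +135 mm), the moulding, the rubber-faced jaw, its rack, the ratchet wheel (76 mm across, axle upright at x 26, y -55) and the lever. All but the post is under 60 mm high.
- lever_post (a point): Centre of the top of the thumb lever's upright round post: 12 mm thick, bare from 53 to 105 mm above the table. At rest at clamp x 79, y -146 mm; nothing stands in front (-x) of it. Pushed in the clamp's +x it turns the lever about the pivot and so lifts the pawl; let go, both spring back.
- lever_pivot (a point): Pivot pin of the pawl and the lever, 55 mm from the post in the clamp's +y. Feel of the push at the post: 1.5 to 17 mm free play (differs each time, under 1 N), then 4 to 8 N while the pawl drags off its loaded tooth; the wheel is freed 5 to 7.5 mm after the play ends. From there the spring alone (4.5 to 6 N); about 8 mm after the play ends is a hard stop (about 10 N a mm). A push of 8 to 10 N (11 if it drags) lifts it and holds it there.
- jaw (a joint): Travel of the sliding jaw in m: 0 clamped, 0.0216 fully backed off. With the pawl lifted, a return spring moves it slowly (2 to 3 s in all) to the clamp's -y. If the pawl drops back early it catches the next tooth (7.3 mm a tooth).
- nest (a point): Fixed point of the clamp at the moulding's centre while it is clamped.
- moulding_mid (a point): Centre of the loose wooden moulding, 30 mm (its x) by 90 mm (its y) by 40 mm high, a 2 mm light bead on top, 55 to 105 g. At the start it stands on the base plate (underside 12 mm above the table), held by its ends, its axes parallel to the clamp's and its 30 mm wide sides bare.
- tray: Shallow open wooden tray, fixed, 170 (its x) by 120 (its y) by 30 mm high, walls and floor 5 mm thick; origin at the centre of its underside. It stands left or right of the clamp, the carton on the other side.
- carton: Bystander: closed cardboard carton 150 by 110 by 60 mm, fixed.
- wedge: Bystander: small loose wooden block 22 by 50 by 16 mm lying on the clamp's base plate near clamp x -60, y -60.
- paint_cup: Bystander: paper cup, 68 mm wide, 75 mm high.
- glue: Bystander: white glue bottle, 52 mm wide, 130 mm high.
- paint_jar: Bystander: paint jar, 70 mm wide, 70 mm high.
- tape: Bystander: roll of tape lying flat, 90 mm across, 22 mm high.
- brush: Bystander: paint brush lying on the table.
Not all that is in view belongs to the job. There is more than one size of the part that bears moulding_mid; the job needs the middle-sized.

How it is judged:
By the outcome, as a careful person would: the job done as asked, in the order asked, and still so for the second after the job is handed in, with the robot touching nothing.
It also fails if it takes over 72 s, if anything falls off the work surface, if the arm or the gripper's body presses on something with over 40 N, if the wrist force passes 120 N, or if a joint passes its speed limit or range.

## Working session

There is one attempt and no reset: what is moved stays moved. The work goes in short steps, Python scripts to look and compute and a tool call to move; the robot and the scene stay as the last step left them, time stands still between calls to the robot, and variables do not carry over. Pictures are saved under pics/ and viewed, at most 10 in all, crops included, and the job is handed in when it is done.

Besides the shell and the picture viewer there is one more tool, called after ">>>" as name(argument=value, ...) on one line, values as JSON. apply_moves: Moves the arm, as the interface text tells. Its arguments: {"type":"object","properties":{"deltas":{"type":"array"},"gripper":{"type":"number"}},"required":["deltas"]}

```bash
mkdir -p pics; ls
cat > h.py <<'E'
import numpy as np, cv2
from rig import arm, imaging
def save(p,n,box=None,s=1):
    im=p["pixels"][:,:,::-1]
    if box: im=im[box[1]:box[3],box[0]:box[2]]
    cv2.imwrite("pics/"+n,cv2.resize(im,None,fx=s,fy=s,interpolation=cv2.INTER_CUBIC))
def pt(p,u,v,z=None):
    z=p["z_map"][int(round(v)),int(round(u))] if z is None else z
    return np.array(p["origin"])+np.array(p["rotation"])@np.array([(u-p["cx"])/p["fx"]*z,(v-p["cy"])/p["fy"]*z,z])
def cloud(p):
    v,u=np.mgrid[:400,:640]; z=p["z_map"]
    c=np.stack([(u-p["cx"])/p["fx"]*z,(v-p["cy"])/p["fy"]*z,z],-1)@np.array(p["rotation"]).T+np.array(p["origin"])
    c[z==0]=np.nan
    return c
E
python3 - <<'E'
from h import *
t=imaging.camera("top"); s=imaging.camera("side")
save(t,"top.png"); save(s,"side.png")
print(t["origin"],t["rotation"],s["origin"])
for n in ["clamp","lever_post","moulding_mid","tray","carton","nest","wedge","jaw"]:
    for p,k in((t,'t'),(s,'s')):
        try:
            for d in imaging.spot_in(p,n)[:4]:
                b=d["box"]; print(n,k,round(d["p"],2),[round(x) for x in b],pt(p,(b[0]+b[2])/2,(b[1]+b[3])/2).round(3))
        except Exception as e: print(n,e)
print(arm.get_state())
E
```

```text
pics
[0.15086955 0.00685844 1.62650608] [-168.29799926   -0.33401429  -84.83902942] [ 0.16521496 -0.96724721  0.70341547]
clamp s 0.71 [283, 178, 401, 274] [-27.664 -28.796 -27.125]
clamp s 0.29 [338, 130, 351, 168] [-35.721 -36.854 -35.183]
lever_post s 0.6 [380, 213, 399, 233] [-41.804 -42.937 -41.266]
lever_post s 0.48 [339, 128, 352, 168] [-36.036 -37.169 -35.498]
lever_post s 0.27 [323, 201, 365, 251] [-28.146 -29.279 -27.608]
moulding_mid t 0.89 [176, 252, 221, 273] [-67.841 -67.985 -66.365]
moulding_mid t 0.61 [293, 177, 323, 186] [-129.655 -129.799 -128.179]
moulding_mid t 0.54 [302, 224, 320, 237] [-130.616 -130.76  -129.141]
moulding_mid s 0.95 [195, 148, 211, 181] [17.413 16.28  17.951]
moulding_mid s 0.8 [314, 183, 333, 207] [-23.849 -24.981 -23.31 ]
moulding_mid s 0.61 [263, 209, 272, 228] [-5.369 -6.502 -4.831]
moulding_mid s 0.2 [319, 228, 336, 248] [-22.68  -23.813 -22.142]
tray t 0.83 [208, 168, 246, 220] [-87.634 -87.778 -86.158]
tray t 0.53 [371, 152, 385, 157] [-168.052 -168.196 -166.576]
tray s 0.9 [247, 151, 312, 186] [-11.289 -12.422 -10.751]
carton t 0.7 [415,
[... 632 characters left out ...]
-27.927 -29.059 -27.389]
{'time': 0.9, 'qpos': array([ 6.73385943e+01,  5.21600549e+00,  7.05140831e+01,  1.52485191e-03,
        1.04268102e+02, -3.24957476e+00]), 'joint_vel': array([-0.11853381,  0.09342712,  0.11624096, -0.07709185,  0.12467048,
       -0.01460424]), 'joint_efforts': array([-4.03224767e-04, -4.46190763e+01, -4.06514239e+01,  6.97112828e-02,
        1.93997682e-02, -1.56530405e-05]), 'tool_pos': array([0.19941594, 0.56589407, 0.19846762]), 'tool_rot': array([ 1.79998109e+02, -1.37283943e-03,  1.60588545e+02]), 'ft_force': array([0.12727419, 0.06865853, 0.00510712]), 'torque': array([-0.04469438, -0.00338103, -0.0344271 ]), 'grip_force': 0.0, 'opening': 1.0006817267827177}
```

```bash
python3 - <<'E'
s=open('h.py').read()
s=s.replace("from rig","from scipy.spatial.transform import Rotation as Ro\nfrom rig").replace('np.array(p["rotation"])','Ro.from_euler("xyz",p["rotation"],degrees=True).as_matrix()')
open('h.py','w').write(s)
E
python3 - <<'E'
from h import *
import pickle
t=imaging.camera("top"); s=imaging.camera("side")
pickle.dump((t,s),open("ts.pkl","wb"))
for n in ["lever_post","moulding_mid","tray","carton","wedge","jaw","paint_cup","glue","paint_jar","tape","brush"]:
    for p,k in((t,'t'),(s,'s')):
            for d in imaging.spot_in(p,n)[:3]:
                b=d["box"]; print(n,k,round(d["p"],2),[round(x) for x in b],pt(p,(b[0]+b[2])/2,(b[1]+b[3])/2).round(3))
save(t,"top2.png",(150,120,470,320),2.5)
E
```

```text
lever_post t 0.53 [372, 151, 388, 157] [ 0.61  -0.148  0.057]
lever_post t 0.43 [301, 100, 320, 123] [0.727 0.086 0.075]
lever_post s 0.53 [379, 213, 396, 233] [ 0.617 -0.102  0.042]
moulding_mid t 0.93 [178, 254, 222, 270] [0.216 0.378 0.062]
moulding_mid t 0.88 [293, 179, 326, 186] [0.496 0.069 0.052]
moulding_mid t 0.47 [298, 226, 321, 236] [0.345 0.054 0.034]
moulding_mid s 0.74 [198, 150, 210, 180] [0.213 0.322 0.058]
moulding_mid s 0.72 [314, 183, 331, 204] [0.501 0.065 0.053]
moulding_mid s 0.62 [262, 211, 273, 230] [0.34  0.026 0.024]
tray t 0.95 [206, 166, 248, 220] [0.447 0.334 0.004]
tray s 0.7 [250, 147, 313, 187] [0.451 0.337 0.007]
carton t 0.64 [415, 181, 457, 231] [ 0.454 -0.331  0.069]
carton s 0.7 [321, 271, 408, 345] [ 0.444 -0.375  0.061]
wedge t 0.56 [350, 194, 361, 202] [ 0.465 -0.082  0.029]
wedge s 0.61 [320, 228, 335, 247] [ 0.46  -0.099  0.03 ]
wedge s 0.53 [380, 214, 399, 233] [ 0.622 -0.104  0.041]
jaw t 0.64 [325, 170, 380, 189] [ 0.52  -0.065  0.047]
jaw s 0.92 [322, 196, 367, 251] [ 0.515 -0.072  0.041]
paint_cup t 0.93 [250, 227, 272, 249] [0.312 0.208 0.006]
paint_cup s 0.77 [226, 170, 254, 201] [0.296 0.172 0.055]
glue t 0.89 [235, 118, 254, 141] [0.643 0.289 0.085]
glue s 0.67 [340, 126, 353, 168] [0.65  0.276 0.076]
paint_jar t 0.95 [300, 99, 324, 124] [0.726 0.083 0.071]
paint_jar s 0.82 [390, 163, 412, 198] [0.735 0.064 0.053]
paint_jar s 0.31 [236, 279, 317, 301] [ 0.303 -0.23   0.019]
tape t 0.75 [426, 139, 457, 168] [ 0.646 -0.358 -0.001]
tape s 0.41 [319, 229, 334, 250] [ 0.456 -0.104  0.028]
brush t 0.83 [376, 222, 419, 280] [ 0.309 -0.228  0.017]
brush s 0.82 [231, 279, 317, 300] [ 0.298 -0.23   0.022]
```

View pics/top2.png

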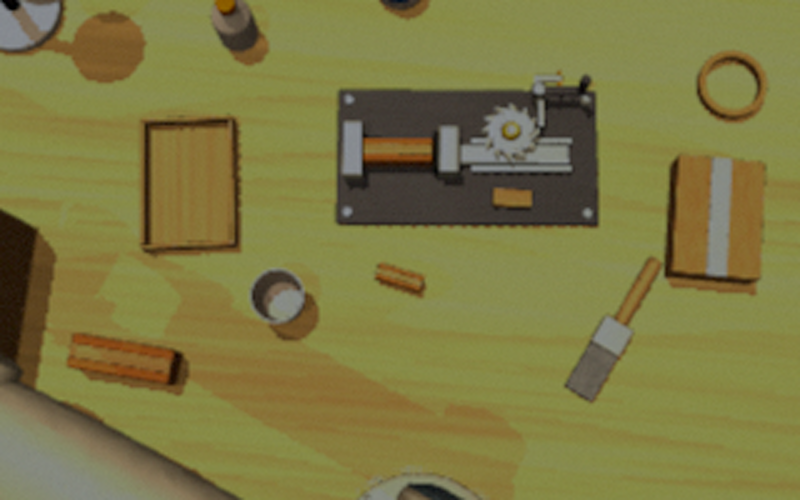

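View pics/side.png

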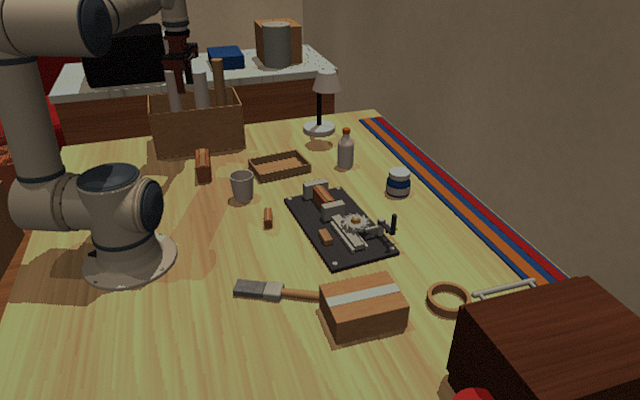

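Run:
```python
from h import *
import pickle
t,s=pickle.load(open("ts.pkl","rb"))
C=cloud(t); S=cloud(s)
tab=C[240:260,300:360]; print("table z",np.nanmedian(tab[...,2]))
g=t["pixels"].max(2)
m=(g<75); m[:,:283]=0;m[:,392:]=0;m[:154]=0;m[212:]=0
# dark plate; convex hull
P=C[m]; P=P[abs(P[:,2]-.012)<.01][:,:2].astype(np.float32)
r=cv2.minAreaRect(P); print("plate",r,len(P))
def hi(X,x0,x1,y0,y1,z0,z1,n):
    q=X[(X[...,0]>x0)&(X[...,0]<x1)&(X[...,1]>y0)&(X[...,1]<y1)&(X[...,2]>z0)&(X[...,2]<z1)]
    print(n,len(q),q.mean(0).round(4),q.min(0).round(3),q.max(0).round(3)); return q
for X,n in((C,'t'),(S,'s')):
    hi(X,.55,.65,-.2,-.1,.065,.12,"post"+n)
    q=hi(X,.47,.54,.03,.11,.045,.07,"mould"+n)
    q=hi(X,.35,.56,.2,.45,.02,.045,"tray"+n); print(cv2.minAreaRect(q[:,:2].astype(np.float32)))
c=cv2.minAreaRect
```

```text
table z -0.0002253404046733687
plate ((0.5152492523193359, -0.016646981239318848), (0.18001005053520203, 0.3363167345523834), 5.215872287750244) 3626
postt 25 [ 0.6049 -0.1557  0.0927] [ 0.601 -0.161  0.068] [ 0.612 -0.15   0.111]
mouldt 232 [0.5075 0.0699 0.0528] [0.49  0.03  0.045] [0.525 0.11  0.062]
trayt 371 [0.447  0.343  0.0284] [0.355 0.268 0.02 ] [0.537 0.408 0.04 ]
((0.44683533906936646, 0.33839473128318787), (0.17163550853729248, 0.12223926931619644), 7.8540802001953125)
posts 81 [ 0.6034 -0.1585  0.0876] [ 0.599 -0.164  0.065] [ 0.612 -0.15   0.106]
moulds 184 [0.5035 0.0685 0.0522] [0.487 0.031 0.045] [0.523 0.11  0.057]
trays 436 [0.4424 0.3359 0.0261] [0.352 0.267 0.02 ] [0.535 0.418 0.034]
((0.4425407648086548, 0.3407391607761383), (0.17164349555969238, 0.1340671181678772), 7.926087856292725)
```

Three look-alikes in the top picture: the large moulding at (200,262), a small one at (309,231), and the one held in the clamp at (309,182). Only the last sits in the nest with a top at about 0.052 m, which matches 12 + 40 mm, so it's the middle-sized one. The clamp fits centre (0.515, -0.017) with yaw +5.2°, and its predicted post at (0.607, -0.155) agrees with the depth. I'll move to a standoff in front of the post, then confirm in a wrist crop.

>>> apply_moves(deltas=[[-3, -2.8, 0, 3.3], [-6, -5.6, 0, 6.6], [-9, -8.4, 0, 9.9], [-12, -11.2, 0, 13.2], [-15, -14, 0, 16.5], [-18, -16.8, 0, 19.8], [-21, -19.6, 0, 23.1], [-24, -22.4, 0, 26.4], [-27, -25.2, 0, 29.7], [-29.4, -28.1, 0, 32.7]], gripper=-1)

```text
time: 3.1
tool_pos: [0.384, 0.2015, 0.1985]
tool_rot: [180.0, 0.0, 127.7]
ft_force: [0.4, 0.5, 0.2]
opening: 0.127
grip_force: 0.0
```

>>> apply_moves(deltas=[[-4, -0.4, 0, 6.5], [-8, -0.8, 0, 13], [-12, -1.2, 0, 19.5], [-16, -1.6, 0, 26], [-20, -2.1, 0, 32.5], [-20, -2.1, 0, 32.5], [-20, -2.1, 0, 32.5]])

```text
time: 3.8
tool_pos: [0.4895, 0.0319, 0.1982]
tool_rot: [-180.0, -0.0, 95.3]
ft_force: [-1.1, -0.1, 0.2]
opening: 0.002
grip_force: 0.0
```

Run:
```python
from h import *
w=imaging.camera("wrist"); save(w,"w1.png"); print(w["origin"],w["rotation"])
for n in ["moulding_mid","lever_post","wedge","jaw"]:
    for d in imaging.spot_in(w,n)[:2]:
        b=d["box"]; print(n,round(d["p"],2),[round(x) for x in b],pt(w,(b[0]+b[2])/2,(b[1]+b[3])/2).round(4))
C=cloud(w)
print(np.nanmin(C.reshape(-1,3),0),np.nanmax(C.reshape(-1,3),0))
def r(x0,x1,y0,y1,z0,z1,n):
    q=C[(C[...,0]>x0)&(C[...,0]<x1)&(C[...,1]>y0)&(C[...,1]<y1)&(C[...,2]>z0)&(C[...,2]<z1)]
    if len(q): print(n,len(q),q.mean(0).round(4),cv2.minAreaRect(q[:,:2].astype(np.float32)))
r(.56,.66,-.2,-.1,.07,.12,"post"); r(.47,.54,.038,.098,.046,.058,"mould")
```

```text
[0.48223021 0.11225765 0.3847078 ] [1.63040750e+02 1.39627606e-02 5.34720658e+00]
moulding_mid 0.66 [324, 89, 358, 184] [0.5051 0.0764 0.054 ]
moulding_mid 0.6 [171, 106, 208, 167] [0.3517 0.0589 0.0262]
lever_post 0.2 [312, 176, 367, 249] [5.119e-01 5.000e-04 5.470e-02]
wedge 0.92 [277, 239, 300, 286] [ 0.463  -0.0736  0.029 ]
jaw 0.56 [312, 176, 370, 250] [ 5.137e-01 -2.000e-04  5.430e-02]
jaw 0.31 [277, 239, 302, 284] [ 0.4641 -0.0725  0.029 ]
[ 0.09725093 -0.33190214 -0.00334079] [0.90468985 0.23133329 0.32875568]
mould 1942 [0.5062 0.0688 0.0528] ((0.5068222284317017, 0.06798486411571503), (0.029832616448402405, 0.06214729696512222), 5.558101177215576)
```

View pics/w1.png

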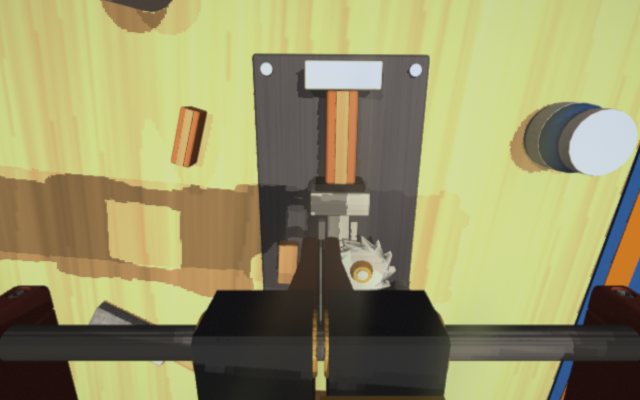

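The view confirms it: the clamped moulding at (341,137) is longer than the small one at (188,137) and shorter than the large one, and it sits between the end block and the jaw. It measures (0.506, 0.070) with its top at 0.053. Next is the standoff in front of the post.

>>> apply_moves(deltas=[[-4, 1.2, 0, 0], [-8, 2.4, 0, 0], [-12, 3.6, 0, 0], [-16, 4.8, 0, 0], [-19.5, 5.7, 0, 0], [-19.5, 5.7, 4, 0], [-19.5, 5.7, 8, 0], [-19.5, 5.7, 11.5, 0], [-19.5, 5.7, 11.8, 0], [-19.5, 5.7, 11.8, 0]])

```text
time: 5.05
tool_pos: [0.5643, -0.1555, 0.0804]
tool_rot: [-179.9, -0.0, 95.5]
ft_force: [-0.7, -0.1, 0.5]
opening: 0.003
grip_force: 0.0
```

Run:
```python
from h import *
s=imaging.camera("side"); save(s,"s2.png",(270,160,430,280),5)
st=arm.get_state(); print(st["tool_pos"],st["ft_force"])
C=cloud(s)
q=C[(C[...,0]>.57)&(C[...,0]<.66)&(C[...,1]>-.19)&(C[...,1]<-.11)&(C[...,2]>.062)&(C[...,2]<.11)];print(len(q),q.mean(0),q.min(0),q.max(0))
```

```text
[ 0.56533107 -0.15592102  0.08238035] [0.65014014 0.25826756 1.01029728]
91 [ 0.60236208 -0.15866236  0.08654052] [ 0.57077749 -0.16767628  0.06248461] [ 0.61050461 -0.14893234  0.10836414]
```

View pics/s2.png

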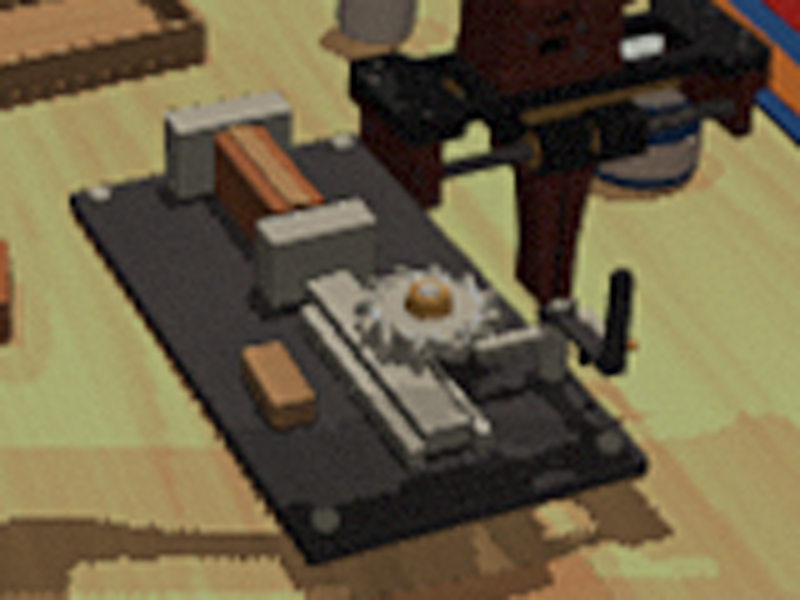

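The fingers (545,270 in the crop) stand beside the post (620,320) at post height, with about 20 mm of gap. I'm approaching now.

>>> apply_moves(deltas=[[0, 0.3, 0, 0], [0, 0.6, 0, 0], [0, 0.9, 0, 0], [0, 1.1, 0, 0], [0, 1.2, 0, 0], [0, 1.2, 0, 0]])

```text
time: 5.7
tool_pos: [0.5767, -0.1552, 0.0804]
tool_rot: [-180.0, -0.0, 95.4]
ft_force: [-0.1, -0.5, -0.6]
opening: 0.006
grip_force: 0.0
```

>>> apply_moves(deltas=[[0, 0.1, 0, 0], [0, 0.2, 0, 0], [0, 0.3, 0, 0], [0, 0.4, 0, 0], [0, 0.4, 0, 0]])

```text
time: 6.2
tool_pos: [0.5806, -0.1548, 0.0804]
tool_rot: [-180.0, -0.0, 95.4]
ft_force: [-0.7, -0.5, -0.4]
opening: 0.007
grip_force: 0.0
```

>>> apply_moves(deltas=[[0, 0.1, 0, 0], [0, 0.2, 0, 0], [0, 0.3, 0, 0], [0, 0.3, 0, 0]])

```text
time: 6.6
tool_pos: [0.5836, -0.1545, 0.0804]
tool_rot: [-180.0, -0.0, 95.4]
ft_force: [-0.2, 0.2, 0.1]
opening: 0.003
grip_force: 0.0
```

>>> apply_moves(deltas=[[0, 0.1, 0, 0], [0, 0.2, 0, 0], [0, 0.3, 0, 0], [0, 0.3, 0, 0]])

```text
time: 7.0
tool_pos: [0.5867, -0.1542, 0.0804]
tool_rot: [180.0, -0.0, 95.4]
ft_force: [-0.1, 0.0, 0.7]
opening: 0.004
grip_force: 0.0
```

>>> apply_moves(deltas=[[0, 0.05, 0, 0], [0, 0.1, 0, 0], [0, 0.15, 0, 0], [0, 0.2, 0, 0], [0, 0.2, 0, 0]])

```text
time: 7.5
tool_pos: [0.5886, -0.1541, 0.0804]
tool_rot: [-180.0, -0.0, 95.4]
ft_force: [0.3, -0.4, -0.4]
opening: 0.004
grip_force: 0.0
```

>>> apply_moves(deltas=[[0, 0.05, 0, 0], [0, 0.1, 0, 0], [0, 0.15, 0, 0], [0, 0.2, 0, 0], [0, 0.2, 0, 0]])

```text
time: 8.0
tool_pos: [0.5906, -0.1539, 0.0804]
tool_rot: [180.0, -0.0, 95.4]
ft_force: [0.4, -0.2, -0.4]
opening: 0.006
grip_force: 0.0
```

>>> apply_moves(deltas=[[0, 0.05, 0, 0], [0, 0.1, 0, 0], [0, 0.15, 0, 0], [0, 0.2, 0, 0], [0, 0.2, 0, 0]])

```text
time: 8.5
tool_pos: [0.5926, -0.1538, 0.0805]
tool_rot: [180.0, 0.0, 95.4]
ft_force: [-0.2, -0.3, 0.4]
opening: 0.004
grip_force: 0.3
```

>>> apply_moves(deltas=[[0, 0.05, 0, 0], [0, 0.1, 0, 0], [0, 0.15, 0, 0], [0, 0.2, 0, 0], [0, 0.2, 0, 0]])

```text
time: 9.0
tool_pos: [0.5946, -0.1536, 0.0805]
tool_rot: [180.0, 0.0, 95.4]
ft_force: [-0.6, -0.2, 1.1]
opening: 0.007
grip_force: 0.4
```

Grip force has started to register, so the finger is touching and in the free play.

>>> apply_moves(deltas=[[0, 0.05, 0, 0], [0, 0.1, 0, 0], [0, 0.15, 0, 0], [0, 0.2, 0, 0], [0, 0.2, 0, 0]])

```text
time: 9.5
tool_pos: [0.5965, -0.1534, 0.0805]
tool_rot: [180.0, 0.0, 95.4]
ft_force: [-1.3, -0.9, -0.0]
opening: 0.003
grip_force: 0.6
```

>>> apply_moves(deltas=[[0, 0.05, 0, 0], [0, 0.1, 0, 0], [0, 0.15, 0, 0], [0, 0.2, 0, 0], [0, 0.2, 0, 0]])

```text
time: 10.0
tool_pos: [0.5982, -0.1532, 0.0804]
tool_rot: [-180.0, -0.0, 95.4]
ft_force: [-2.8, -1.6, 1.2]
opening: 0.007
grip_force: 1.5
```

>>> apply_moves(deltas=[[0, 0.05, 0, 0], [0, 0.1, 0, 0], [0, 0.1, 0, 0]])

```text
time: 10.3
tool_pos: [0.5992, -0.1531, 0.0805]
tool_rot: [-180.0, -0.0, 95.4]
ft_force: [-4.4, -0.9, 2.4]
opening: 0.002
grip_force: 2.2
```

>>> apply_moves(deltas=[[0, 0.05, 0, 0], [0, 0.1, 0, 0], [0, 0.1, 0, 0]])

```text
time: 10.6
tool_pos: [0.601, -0.1529, 0.0808]
tool_rot: [179.9, 0.0, 95.4]
ft_force: [-2.7, -0.4, 2.8]
opening: 0.002
grip_force: 1.9
```

>>> apply_moves(deltas=[[0, 0.05, 0, 0], [0, 0.1, 0, 0], [0, 0.1, 0, 0]])

```text
time: 10.9
tool_pos: [0.6015, -0.1528, 0.0808]
tool_rot: [180.0, 0.0, 95.4]
ft_force: [-3.9, -0.6, 4.7]
opening: 0.004
grip_force: 2.6
```

>>> apply_moves(deltas=[[0, 0.05, 0, 0], [0, 0.1, 0, 0], [0, 0.1, 0, 0]])

```text
time: 11.2
tool_pos: [0.6024, -0.1528, 0.0808]
tool_rot: [-180.0, 0.0, 95.4]
ft_force: [-4.2, 1.3, 5.6]
opening: 0.006
grip_force: 2.7
```

The vertical force keeps rising, so I'll look before pushing further.

Run:
```python
from h import *
s=imaging.camera("side"); save(s,"s3.png",(320,170,420,245),8)
for i in range(3):
    st=arm.get_state(); print(st["ft_force"].round(1),st["torque"].round(2),st["tool_pos"].round(4),st["tool_rot"].round(2))
C=cloud(s)
q=C[(C[...,0]>.585)&(C[...,0]<.66)&(C[...,1]>-.19)&(C[...,1]<-.12)&(C[...,2]>.062)&(C[...,2]<.2)]
for z in np.arange(.06,.16,.01):
    a=q[(q[:,2]>z)&(q[:,2]<z+.01)]
    if len(a): print(round(z,3),len(a),a.min(0).round(3),a.max(0).round(3))
```

```text
[-3.9 -0.8  5. ] [-0.02  0.73 -0.02] [ 0.6024 -0.1528  0.0807] [-179.99    0.     95.39]
[-3.9 -0.8  5. ] [-0.02  0.73 -0.02] [ 0.6024 -0.1528  0.0807] [-179.99    0.     95.39]
[-3.9 -0.8  5. ] [-0.02  0.73 -0.02] [ 0.6024 -0.1528  0.0807] [-179.99    0.     95.39]
0.06 15 [ 0.604 -0.163  0.062] [ 0.615 -0.154  0.07 ]
0.07 17 [ 0.605 -0.162  0.072] [ 0.615 -0.153  0.08 ]
0.08 19 [ 0.604 -0.16   0.08 ] [ 0.615 -0.156  0.09 ]
0.09 14 [ 0.605 -0.161  0.09 ] [ 0.615 -0.155  0.098]
0.1 19 [ 0.593 -0.166  0.101] [ 0.613 -0.145  0.11 ]
0.11 46 [ 0.592 -0.166  0.11 ] [ 0.613 -0.143  0.12 ]
0.12 42 [ 0.593 -0.168  0.12 ] [ 0.611 -0.142  0.13 ]
0.13 43 [ 0.591 -0.167  0.13 ] [ 0.613 -0.146  0.14 ]
0.14 51 [ 0.59  -0.168  0.14 ] [ 0.614 -0.143  0.15 ]
0.15 51 [ 0.589 -0.167  0.15 ] [ 0.617 -0.142  0.16 ]
```

View pics/s3.png

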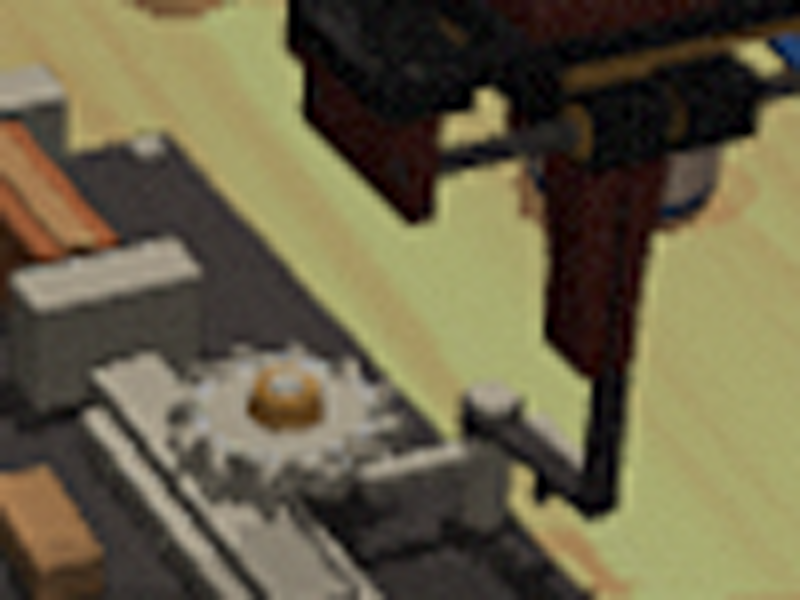

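Run:
```python
from h import *
s=imaging.camera("side"); C=cloud(s)
for v in range(200,235):
    print(v,[(u,)+tuple((C[v,u]*1000).round().astype(int)) for u in range(388,402,3)])
```

```text
200 [(388, np.int64(695), np.int64(56), np.int64(2)), (391, np.int64(591), np.int64(-160), np.int64(148)), (394, np.int64(595), np.int64(-166), np.int64(151)), (397, np.int64(605), np.int64(-161), np.int64(146)), (400, np.int64(610), np.int64(-166), np.int64(148))]
201 [(388, np.int64(693), np.int64(51), np.int64(2)), (391, np.int64(593), np.int64(-157), np.int64(144)), (394, np.int64(596), np.int64(-165), np.int64(148)), (397, np.int64(605), np.int64(-163), np.int64(145)), (400, np.int64(611), np.int64(-165), np.int64(145))]
202 [(388, np.int64(690), np.int64(45), np.int64(3)), (391, np.int64(592), np.int64(-159), np.int64(142)), (394, np.int64(594), np.int64(-168), np.int64(147)), (397, np.int64(605), np.int64(-163), np.int64(142)), (400, np.int64(614), np.int64(-161), np.int64(139))]
203 [(388, np.int64(690), np.int64(44), np.int64(0)), (391, np.int64(595), np.int64(-154), np.int64(136)), (394, np.int64(595), np.int64(-168), np.int64(144)), (397, np.int64(604), np.int64(-165), np.int64(141)), (400, np.int64(612), np.int64(-163), np.int64(138))]
204 [(388, np.int64(593), np.int64(-
[... 7536 characters left out ...]
158), np.int64(55)), (397, np.int64(614), np.int64(-160), np.int64(55)), (400, np.int64(660), np.int64(-95), np.int64(0))]
233 [(388, np.int64(630), np.int64(-86), np.int64(-3)), (391, np.int64(635), np.int64(-92), np.int64(1)), (394, np.int64(608), np.int64(-157), np.int64(51)), (397, np.int64(649), np.int64(-98), np.int64(2)), (400, np.int64(658), np.int64(-98), np.int64(0))]
234 [(388, np.int64(627), np.int64(-92), np.int64(-1)), (391, np.int64(634), np.int64(-95), np.int64(0)), (394, np.int64(609), np.int64(-156), np.int64(47)), (397, np.int64(648), np.int64(-102), np.int64(1)), (400, np.int64(656), np.int64(-103), np.int64(0))]<stdin>:4: RuntimeWarning: invalid value encountered in cast
```

The finger bottom sits at about z 0.106 in depth, so the tip is riding on the post's top instead of 8 mm below the TCP. I'll back off and measure the real fingertip.

>>> apply_moves(deltas=[[0, -0.5, -0.3, 0], [0, -1.5, -0.5, 0], [0, -3, -0.5, 0], [0, -4, 0, 0], [0, -4, 0, 0]])

```text
time: 11.8
tool_pos: [0.5612, -0.1565, 0.0797]
tool_rot: [-179.9, -0.0, 95.4]
ft_force: [-0.6, -1.3, 0.4]
opening: 0.001
grip_force: 0.0
```

Run:
```python
from h import *
s=imaging.camera("side"); w=imaging.camera("wrist"); st=arm.get_state(); tp=st["tool_pos"]; print(tp,st["ft_force"])
R=Ro.from_euler("xyz",st["tool_rot"],degrees=True).as_matrix()
for p in (s,w):
    C=cloud(p); T=(C-tp)@R
    m=(abs(T[...,0])<.02)&(abs(T[...,1])<.03)&(T[...,2]>-.075)&(T[...,2]<.03)
    q=T[m]
    for z in np.arange(-.07,.03,.005):
        a=q[(q[:,2]>z)&(q[:,2]<=z+.005)]
        if len(a)>2: print(round(z,3),len(a),a.min(0).round(4)[:2],a.max(0).round(4)[:2])
    print()
save(s,"s4.png",(320,150,420,245),6)
```

```text
[ 0.56243477 -0.15651343  0.08029359] [ 0.16236487 -0.42038256  0.30488791]
-0.07 21 [-0.013  -0.0135] [0.0107 0.0085]
-0.065 27 [-0.014  -0.0126] [0.0091 0.0102]
-0.06 21 [-0.0152 -0.0113] [0.0073 0.0067]
-0.055 22 [-0.0137 -0.0113] [0.0066 0.0093]
-0.05 22 [-0.0149 -0.0111] [0.0045 0.0081]
-0.045 17 [-0.0142 -0.0107] [0.0065 0.0067]
-0.04 22 [-0.0145 -0.0103] [0.0108 0.0048]
-0.035 27 [-0.0137 -0.0106] [0.012  0.0073]
-0.03 18 [-0.0129 -0.0104] [0.0096 0.0071]
-0.025 4 [-0.0123 -0.0085] [-0.008   0.0006]

-0.07 393 [ 0.0091 -0.012 ] [0.0126 0.0112]
-0.065 319 [ 0.0095 -0.0113] [0.0125 0.0111]
-0.06 264 [ 0.0095 -0.0104] [0.0125 0.01  ]
-0.055 228 [ 0.0095 -0.01  ] [0.0124 0.0095]
-0.05 261 [-0.0091 -0.0093] [0.0123 0.0088]
-0.045 214 [ 0.0008 -0.0093] [0.0126 0.0088]
-0.04 163 [ 0.0098 -0.009 ] [0.0123 0.0088]
-0.035 166 [ 0.0058 -0.0093] [0.0122 0.0089]
-0.03 146 [ 0.0063 -0.009 ] [0.0122 0.0086]
-0.025 22 [ 0.01   -0.0091] [0.0118 0.0077]
```

View pics/s4.png

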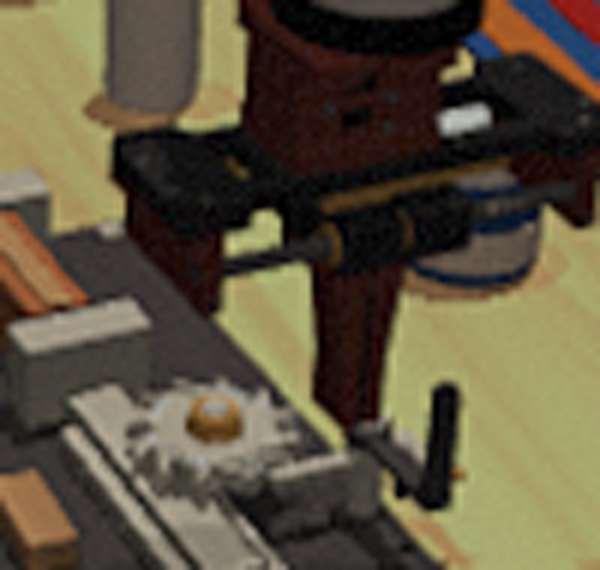

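Both cameras put the closed fingertip 24.5 mm behind the reported TCP, not 8 mm ahead of it. s4 shows it too: the finger tip (350,415) ends well above the lever. So I need to go about 35 mm lower. First I'll check that the body clears at that height.

Run:
```python
from h import *
s=imaging.camera("side"); st=arm.get_state(); tp=st["tool_pos"]
R=Ro.from_euler("xyz",st["tool_rot"],degrees=True).as_matrix()
T=(cloud(s)-tp)@R
for y in np.arange(-.1,.1,.01):
    q=T[(abs(T[...,0])<.045)&(T[...,1]>y)&(T[...,1]<y+.01)&(T[...,2]<-.03)&(T[...,2]>-.2)]
    if len(q): print(round(y,2),len(q),"lowest part tool z",np.sort(q[:,2])[-3:].round(3))
```

```text
-0.1 1 lowest part tool z [-0.145]
-0.09 233 lowest part tool z [-0.106 -0.105 -0.105]
-0.08 156 lowest part tool z [-0.105 -0.104 -0.104]
-0.07 94 lowest part tool z [-0.117 -0.117 -0.115]
-0.06 58 lowest part tool z [-0.117 -0.117 -0.115]
-0.05 226 lowest part tool z [-0.117 -0.117 -0.116]
-0.04 267 lowest part tool z [-0.116 -0.115 -0.115]
-0.03 231 lowest part tool z [-0.101 -0.101 -0.1  ]
-0.02 225 lowest part tool z [-0.055 -0.053 -0.052]
-0.01 281 lowest part tool z [-0.031 -0.03  -0.03 ]
-0.0 261 lowest part tool z [-0.031 -0.03  -0.03 ]
0.01 139 lowest part tool z [-0.07  -0.067 -0.056]
0.02 66 lowest part tool z [-0.11  -0.109 -0.109]
0.03 41 lowest part tool z [-0.119 -0.117 -0.116]
0.04 60 lowest part tool z [-0.116 -0.116 -0.116]
0.05 93 lowest part tool z [-0.118 -0.117 -0.115]
0.06 106 lowest part tool z [-0.117 -0.116 -0.116]
0.07 196 lowest part tool z [-0.105 -0.105 -0.103]
0.08 69 lowest part tool z [-0.121 -0.116 -0.108]
```

>>> apply_moves(deltas=[[0, 0, 1, 0], [0, 0, 2, 0], [0, 0, 3, 0], [0, 0, 3.4, 0], [0, 0, 3.5, 0], [0, 0, 3.5, 0]])

```text
time: 12.55
tool_pos: [0.5626, -0.1565, 0.0452]
tool_rot: [-180.0, -0.0, 95.4]
ft_force: [0.3, -0.7, -0.4]
opening: 0.002
grip_force: 0.0
```

The body bottom (tool z -0.1045) shows the same 32.5 mm offset, so the whole tool is shifted along z. Approaching again at the correct height.

>>> apply_moves(deltas=[[0, 0.4, 0, 0], [0, 0.9, 0, 0], [0, 1.4, 0, 0], [0, 1.8, 0, 0], [0, 2.1, 0, 0], [0, 2.3, 0, 0], [0, 2.4, 0, 0], [0, 2.4, 0, 0]])

```text
time: 13.35
tool_pos: [0.5866, -0.1543, 0.0454]
tool_rot: [-180.0, -0.0, 95.4]
ft_force: [-0.0, -0.1, -0.3]
opening: 0.01
grip_force: 0.0
```

>>> apply_moves(deltas=[[0, 0.1, 0, 0], [0, 0.2, 0, 0], [0, 0.3, 0, 0], [0, 0.3, 0, 0]])

```text
time: 13.75
tool_pos: [0.5896, -0.154, 0.0454]
tool_rot: [180.0, -0.0, 95.4]
ft_force: [-0.2, 0.2, -0.5]
opening: 0.004
grip_force: 0.0
```

>>> apply_moves(deltas=[[0, 0.1, 0, 0], [0, 0.2, 0, 0], [0, 0.3, 0, 0], [0, 0.3, 0, 0]])

```text
time: 14.15
tool_pos: [0.5926, -0.1538, 0.0454]
tool_rot: [-180.0, 0.0, 95.4]
ft_force: [-0.9, -1.4, 1.2]
opening: 0.003
grip_force: 0.7
```

Contact is at about 0.592, as predicted. From here I'll take small steps.

>>> apply_moves(deltas=[[0, 0.1, 0, 0], [0, 0.2, 0, 0], [0, 0.2, 0, 0]])

```text
time: 14.45
tool_pos: [0.5941, -0.1537, 0.0454]
tool_rot: [-179.9, 0.0, 95.4]
ft_force: [-4.3, -1.3, 0.6]
opening: 0.004
grip_force: 2.1
```

>>> apply_moves(deltas=[[0, 0.1, 0, 0], [0, 0.2, 0, 0], [0, 0.2, 0, 0]])

```text
time: 14.75
tool_pos: [0.5959, -0.1536, 0.0454]
tool_rot: [-179.9, 0.0, 95.4]
ft_force: [-6.2, -1.0, 1.9]
opening: 0.004
grip_force: 2.7
```

>>> apply_moves(deltas=[[0, 0.1, 0, 0], [0, 0.2, 0, 0], [0, 0.2, 0, 0]])

```text
time: 15.05
tool_pos: [0.5979, -0.1533, 0.0453]
tool_rot: [-179.9, -0.0, 95.4]
ft_force: [-5.1, -1.1, 1.0]
opening: 0.006
grip_force: 2.8
```

>>> apply_moves(deltas=[[0, 0.05, 0, 0], [0, 0.1, 0, 0], [0, 0.1, 0, 0]])

```text
time: 15.35
tool_pos: [0.5987, -0.1532, 0.0453]
tool_rot: [-179.9, -0.0, 95.4]
ft_force: [-6.1, -2.0, 1.4]
opening: 0.005
grip_force: 3.1
```

>>> apply_moves(deltas=[[0, 0.05, 0, 0], [0, 0.1, 0, 0], [0, 0.1, 0, 0]])

```text
time: 15.65
tool_pos: [0.5999, -0.153, 0.0453]
tool_rot: [-179.9, -0.0, 95.4]
ft_force: [-4.8, -1.3, 1.3]
opening: 0.001
grip_force: 2.7
```

>>> apply_moves(deltas=[[0, 0.05, 0, 0], [0, 0.05, 0, 0]])

```text
time: 15.85
tool_pos: [0.6006, -0.1528, 0.0453]
tool_rot: [-179.9, -0.0, 95.4]
ft_force: [-5.3, -0.4, 0.7]
opening: 0.002
grip_force: 2.3
```

>>> apply_moves(deltas=[[0, 0.05, 0, 0], [0, 0.05, 0, 0]])

```text
time: 16.05
tool_pos: [0.6013, -0.1527, 0.0453]
tool_rot: [-180.0, -0.0, 95.4]
ft_force: [-4.7, -1.7, 1.1]
opening: 0.005
grip_force: 2.4
```

>>> apply_moves(deltas=[[0, 0.05, 0, 0], [0, 0.05, 0, 0]])

```text
time: 16.25
tool_pos: [0.6017, -0.1527, 0.0453]
tool_rot: [-180.0, -0.0, 95.4]
ft_force: [-5.5, -0.2, 1.0]
opening: 0.009
grip_force: 2.8
```

```bash
cat > jaw.py <<'E'
from h import *
w=imaging.camera("wrist"); C=cloud(w)
# jaw front: points z .045-.065 in clamp frame
c,s=np.cos(np.radians(5.3)),np.sin(np.radians(5.3)); o=np.array([.5152,-.0166])
for n in("side","top"):
    X=cloud(imaging.camera(n)); d=X[...,:2]-o; x=d[...,0]*c+d[...,1]*s; y=-d[...,0]*s+d[...,1]*c
    m=(x>-.03)&(x<.03)&(y>-.02)&(y<.06)&(X[...,2]>.0485)&(X[...,2]<.066)
    print(n,"jaw/mould z hist by y:")
    m2=m&(abs(x)>.019); print(" jaw y range",np.percentile(y[m2],[5,50,95]).round(4),m2.sum())
st=arm.get_state(); print(st["time"],st["ft_force"].round(1),st["tool_pos"].round(4))
E
python3 jaw.py
```

```text
side jaw/mould z hist by y:
 jaw y range [0.0064 0.016  0.036 ] 61
top jaw/mould z hist by y:
 jaw y range [0.0091 0.0216 0.0376] 53
16.4 [-5.9  0.   1.1] [ 0.6016 -0.1527  0.0453]
```

>>> apply_moves(deltas=[[0, 0.05, 0, 0], [0, 0.05, 0, 0]])

```text
time: 16.6
tool_pos: [0.6022, -0.1525, 0.0453]
tool_rot: [-180.0, -0.0, 95.4]
ft_force: [-5.6, 0.9, 1.6]
opening: 0.009
grip_force: 2.8
```

>>> apply_moves(deltas=[[0, 0.05, 0, 0], [0, 0.05, 0, 0]])

```text
time: 16.8
tool_pos: [0.6025, -0.1525, 0.0453]
tool_rot: [-179.9, -0.0, 95.4]
ft_force: [-6.2, -0.1, 1.9]
opening: 0.005
grip_force: 3.1
```

```bash
sed -i 's/^w=.*$/import pickle,sys; t0=pickle.load(open("ts.pkl","rb")); old=len(sys.argv)>1/; s/X=cloud(imaging.camera(n))/X=cloud(t0[n=="side"] if old else imaging.camera(n))/' jaw.py; python3 jaw.py old; python3 jaw.py
```

```text
side jaw/mould z hist by y:
 jaw y range [0.0111 0.02   0.0338] 53
top jaw/mould z hist by y:
 jaw y range [0.0122 0.0249 0.0376] 61
16.8 [-6.2 -0.1  1.9] [ 0.6025 -0.1525  0.0453]
side jaw/mould z hist by y:
 jaw y range [0.0019 0.0113 0.0293] 55
top jaw/mould z hist by y:
 jaw y range [0.0026 0.0153 0.0314] 58
16.9 [-6.4  0.2  1.3] [ 0.6025 -0.1525  0.0453]
```

The jaw is backing off, about 9 mm so far. I'll add a hair of margin and hold.

>>> apply_moves(deltas=[[0, 0.04, 0, 0], [0, 0.04, 0, 0], [0, 0.04, 0, 0], [0, 0.04, 0, 0], [0, 0.04, 0, 0], [0, 0.04, 0, 0]])

```text
time: 17.5
tool_pos: [0.6027, -0.1525, 0.0453]
tool_rot: [-179.9, -0.0, 95.4]
ft_force: [-7.5, -0.2, 2.3]
opening: 0.002
grip_force: 3.4
```

>>> apply_moves(deltas=[[0, 0, 0, 0], [0, 0, 0, 0], [0, 0, 0, 0], [0, 0, 0, 0], [0, 0, 0, 0], [0, 0, 0, 0], [0, 0, 0, 0], [0, 0, 0, 0], [0, 0, 0, 0], [0, 0, 0, 0]])

```text
time: 18.5
tool_pos: [0.6027, -0.1525, 0.0453]
tool_rot: [-179.9, -0.0, 95.4]
ft_force: [-6.6, 0.7, 1.4]
opening: 0.003
grip_force: 3.4
```

```bash
python3 jaw.py
```

```text
side jaw/mould z hist by y:
 jaw y range [-0.0098 -0.0018  0.0154] 50
top jaw/mould z hist by y:
 jaw y range [-0.0072  0.0028  0.0188] 63
18.6 [-6.9 -0.   1.3] [ 0.6027 -0.1525  0.0453]
```

>>> apply_moves(deltas=[[0, 0, 0, 0], [0, 0, 0, 0], [0, 0, 0, 0], [0, 0, 0, 0], [0, 0, 0, 0], [0, 0, 0, 0], [0, 0, 0, 0], [0, 0, 0, 0], [0, 0, 0, 0], [0, 0, 0, 0]])

```text
time: 19.6
tool_pos: [0.6027, -0.1525, 0.0453]
tool_rot: [-179.9, -0.0, 95.4]
ft_force: [-6.2, 1.2, 2.0]
opening: 0.007
grip_force: 3.4
```

```bash
python3 jaw.py
```

```text
side jaw/mould z hist by y:
 jaw y range [-0.0118 -0.0007  0.0149] 54
top jaw/mould z hist by y:
 jaw y range [-0.0079  0.003   0.0216] 55
19.7 [-6.5  0.3  1.6] [ 0.6027 -0.1524  0.0452]
```

The jaw travelled about 21.6 mm and has stopped, so it's fully backed off. Now I release the lever, retreat, rise and open.

>>> apply_moves(deltas=[[0, -0.5, 0, 0], [0, -1, 0, 0], [0, -1.6, 0, 0], [0, -2.4, 0, 0], [0, -3.2, 0, 0], [0, -4, -2, 0], [0, -4, -6, 0], [0, -4, -10, 0], [0, -4, -13, 0], [0, -4, -13, 0]])

```text
time: 20.7
tool_pos: [0.5653, -0.1571, 0.182]
tool_rot: [179.4, 0.2, 95.4]
ft_force: [0.1, 0.4, 0.2]
opening: 0.004
grip_force: 0.0
```

>>> apply_moves(deltas=[[4, -1, 0, 0], [8, -2, 0, 0], [12, -3.5, 0, 0], [16, -5, 0, 0], [20, -7, 0, 0], [21, -8, 0, 0], [21, -8, 0, 0], [21, -8, 0, 0]], gripper=0.4)

```text
time: 21.5
tool_pos: [0.4643, 0.0444, 0.175]
tool_rot: [180.0, 0.0, 95.4]
ft_force: [-0.1, -0.4, 0.1]
opening: 0.68
grip_force: 0.0
```

```bash
cat > look.py <<'E'
from h import *
w=imaging.camera("wrist"); t=imaging.camera("top"); st=arm.get_state(); tp=st["tool_pos"]; print(tp.round(4),st["tool_rot"].round(2),st["opening"],st["ft_force"].round(1))
R=Ro.from_euler("xyz",st["tool_rot"],degrees=True).as_matrix()
for p,n in((w,"w"),(t,"t")):
    C=cloud(p)
    q=C[(C[...,0]>.47)&(C[...,0]<.54)&(C[...,1]>.0)&(C[...,1]<.13)&(C[...,2]>.046)&(C[...,2]<.056)]
    for d in imaging.spot_in(p,"moulding_mid")[:3]:
        b=d["box"]; print(n,round(d["p"],2),[round(x) for x in b],pt(p,(b[0]+b[2])/2,(b[1]+b[3])/2).round(4))
T=(cloud(w)-tp)@R
q=T[(abs(T[...,0])<.02)&(abs(T[...,1])<.07)&(T[...,2]>-.08)&(T[...,2]<.03)]
print("tip tool z",np.sort(q[:,2])[-5:], q[q[:,2]>-.04].min(0),q[q[:,2]>-.04].max(0))
save(w,"w2.png")
E
python3 look.py
```

```text
[0.4646 0.044  0.1749] [-1.7997e+02  2.0000e-02  9.5300e+01] 0.6979083795835813 [-0.1 -0.4  0.6]
w 0.66 [187, 122, 227, 184] [0.4568 0.1249 0.3614]
w 0.61 [347, 108, 388, 207] [0.5045 0.0753 0.0547]
t 0.84 [178, 253, 223, 272] [0.2153 0.3781 0.0557]
t 0.63 [295, 178, 305, 186] [0.4936 0.0979 0.0607]
tip tool z [-0.02403046 -0.02369733 -0.02358752 -0.02357962 -0.02345906] [-0.0091805  -0.03894397 -0.03998594] [ 0.01317385  0.03884863 -0.02345906]
```

View pics/w2.png

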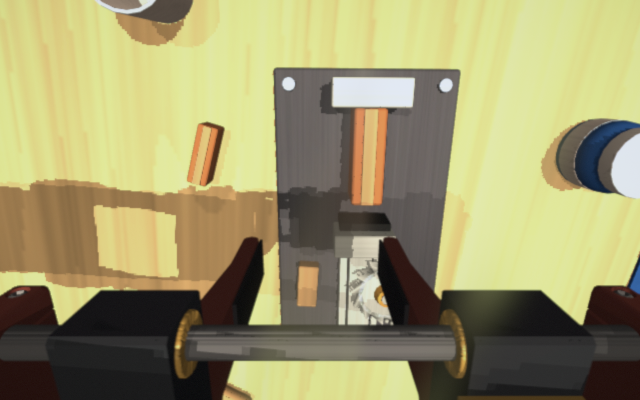

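The moulding at (370,157) still stands in its place against the end block, and the jaw is clear at (365,235). I'm going above it and down, straddling the 30 mm sides.

>>> apply_moves(deltas=[[1.2, 2.2, 0, 0], [2.5, 4.4, 0, 0], [2.5, 4.4, 4, 0], [2.5, 4.4, 8, 0], [2.5, 4.4, 11, 0], [2.5, 4.4, 11.5, 0], [2.5, 4.4, 11.5, 0]])

```text
time: 22.4
tool_pos: [0.5053, 0.0735, 0.0597]
tool_rot: [-179.9, -0.0, 95.3]
ft_force: [0.2, 0.4, 0.1]
opening: 0.701
grip_force: 0.0
```

Run:
```python
from h import *
w=imaging.camera("wrist"); s=imaging.camera("side"); st=arm.get_state(); tp=st["tool_pos"]; print(tp.round(4),st["ft_force"].round(1))
R=Ro.from_euler("xyz",st["tool_rot"],degrees=True).as_matrix()
for p in(w,s):
    C=cloud(p);T=(C-tp)@R
    q=T[(abs(T[...,0])<.07)&(abs(T[...,1])<.027)&(C[...,2]>.047)&(C[...,2]<.056)&(T[...,0]>-.047)]
    print(len(q),np.percentile(q,[2,50,98],axis=0).round(4)[:,:2],cv2.minAreaRect(q[:,:2].astype(np.float32)))
```

```text
[0.5069 0.0738 0.0625] [ 0.2 -0.8  1.4]
6825 [[-0.0411 -0.0155]
 [ 0.0065 -0.001 ]
 [ 0.0597  0.0137]] ((0.013046231120824814, -0.00013842247426509857), (0.11398140341043472, 0.053915835916996), 0.1398213505744934)
252 [[-0.0455 -0.0226]
 [ 0.0046 -0.0031]
 [ 0.0563  0.0247]] ((0.01147996261715889, -0.00018082745373249054), (0.11658765375614166, 0.05335881933569908), 0.4953292906284332)
```

>>> apply_moves(deltas=[[0, -0.1, 2, 0], [0, -0.1, 4, 0], [0, -0.1, 5.2, 0], [0, -0.1, 6, 0], [0, -0.1, 6.3, 0], [0, -0.1, 6.3, 0]])

```text
time: 23.1
tool_pos: [0.5049, 0.074, -0.0021]
tool_rot: [180.0, -0.0, 95.4]
ft_force: [0.8, 0.3, -0.1]
opening: 0.702
grip_force: 0.0
```

>>> apply_moves(deltas=[[0, 0, 0, 0], [0, 0, 0, 0], [0, 0, 0, 0], [0, 0, 0, 0], [0, 0, 0, 0], [0, 0, 0, 0], [0, 0, 0, 0], [0, 0, 0, 0]], gripper=-1)

```text
time: 23.9
tool_pos: [0.5048, 0.0741, -0.0023]
tool_rot: [180.0, 0.0, 95.4]
ft_force: [-0.2, 0.1, 2.0]
opening: 0.336
grip_force: 30.0
```

>>> apply_moves(deltas=[[0, 0, -0.5, 0], [0, 0, -1.5, 0], [0, 0, -3, 0], [0, 0, -5, 0], [0, 0, -8, 0], [0, 0, -11, 0], [0, 0, -12, 0], [0, 0, -12, 0]])

```text
time: 24.7
tool_pos: [0.5058, 0.0741, 0.12]
tool_rot: [179.7, 0.0, 95.4]
ft_force: [0.5, -0.2, -1.2]
opening: 0.337
grip_force: 30.0
```

>>> apply_moves(deltas=[[2, -0.2, 0, 0], [5, -0.6, 0, 0], [9, -1.1, 0, -0.8], [13, -1.6, 0, -1.5], [17, -2.2, 0, -2], [21, -2.7, 0, -2.5], [24.5, -3.1, 0, -2.5], [26.3, -3.4, 0, -2.5], [26.8, -3.4, 0, -2.5], [26.8, -3.4, 0, -2.5]])

```text
time: 25.7
tool_pos: [0.445, 0.3375, 0.1158]
tool_rot: [-179.9, 0.1, 97.9]
ft_force: [-0.1, -0.6, -0.0]
opening: 0.341
grip_force: 30.0
```

Run:
```python
from h import *
w=imaging.camera("wrist"); s=imaging.camera("side"); st=arm.get_state(); tp=st["tool_pos"]; print(tp.round(4),st["tool_rot"].round(1),st["ft_force"].round(1),st["grip_force"])
R=Ro.from_euler("xyz",st["tool_rot"],degrees=True).as_matrix()
for p in(w,s):
    C=cloud(p)
    q=C[(C[...,0]>.34)&(C[...,0]<.56)&(C[...,1]>.25)&(C[...,1]<.43)&(C[...,2]>.022)&(C[...,2]<.036)]
    if len(q)>20: print(len(q),cv2.minAreaRect(q[:,:2].astype(np.float32)))
    T=(C-tp)@R
    q=T[(abs(T[...,0])<.06)&(abs(T[...,1])<.02)&(C[...,2]>.1)&(T[...,2]>-.08)]
    if len(q)>20: print("held",len(q),q.min(0).round(4),q.max(0).round(4))
save(w,"w3.png")
```

```text
[0.4457 0.3365 0.1166] [-1.799e+02  1.000e-01  9.780e+01] [ 0.5  0.3 -0.4] 29.990162551403046
4362 ((0.44434893131256104, 0.3404690623283386), (0.17066438496112823, 0.1202021911740303), 7.683077812194824)
held 13226 [-0.0439 -0.02   -0.08  ] [ 0.0462  0.02   -0.0156]
373 ((0.4437173902988434, 0.337238073348999), (0.17191475629806519, 0.12816542387008667), 7.7664337158203125)
held 312 [-0.051  -0.0199 -0.0791] [ 0.0406  0.0199 -0.0139]
```

View pics/w3.png

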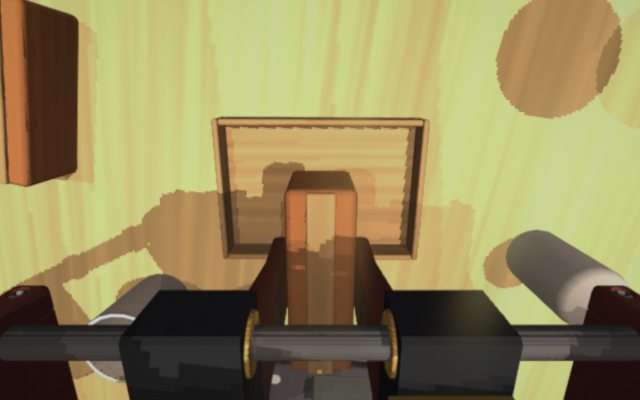

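The moulding hangs level over the tray (px 320,190) and the tray centre refines to (0.4445, 0.340). Lowering now.

>>> apply_moves(deltas=[[0.3, 0, 2, 0], [0.3, 0, 5, 0], [0.3, 0, 8, 0], [0.3, 0, 10, 0], [0.3, 0, 11, 0], [0.3, 0, 11.6, 0], [0.3, 0, 12, 0], [0.3, 0, 12, 0], [0.3, 0, 12, 0]])

```text
time: 26.7
tool_pos: [0.4458, 0.3409, -0.0014]
tool_rot: [179.9, -0.0, 97.9]
ft_force: [-0.1, -0.7, -0.2]
opening: 0.341
grip_force: 30.0
```

>>> apply_moves(deltas=[[0, 0, 0.1, 0], [0, 0, 0.2, 0], [0, 0, 0.3, 0], [0, 0, 0.3, 0]])

```text
time: 27.1
tool_pos: [0.4451, 0.3406, -0.0057]
tool_rot: [-180.0, 0.0, 97.9]
ft_force: [0.0, -0.1, -0.7]
opening: 0.339
grip_force: 30.0
```

>>> apply_moves(deltas=[[0, 0, 0.1, 0], [0, 0, 0.2, 0], [0, 0, 0.2, 0]])

```text
time: 27.4
tool_pos: [0.4451, 0.3406, -0.0078]
tool_rot: [-180.0, 0.0, 97.9]
ft_force: [0.7, -0.2, -0.5]
opening: 0.339
grip_force: 30.0
```

>>> apply_moves(deltas=[[0, 0, 0.05, 0], [0, 0, 0.1, 0], [0, 0, 0.1, 0]])

```text
time: 27.7
tool_pos: [0.4452, 0.3406, -0.0086]
tool_rot: [-180.0, 0.0, 97.9]
ft_force: [-0.1, -0.4, 0.0]
opening: 0.341
grip_force: 30.0
```

>>> apply_moves(deltas=[[0, 0, 0.05, 0], [0, 0, 0.05, 0]])

```text
time: 27.9
tool_pos: [0.4452, 0.3406, -0.0091]
tool_rot: [-180.0, 0.0, 97.9]
ft_force: [-0.1, 0.2, -0.7]
opening: 0.341
grip_force: 30.0
```

>>> apply_moves(deltas=[[0, 0, 0.05, 0], [0, 0, 0.05, 0]])

```text
time: 28.1
tool_pos: [0.4453, 0.3407, -0.0093]
tool_rot: [180.0, -0.0, 97.9]
ft_force: [-1.5, 0.5, 1.0]
opening: 0.344
grip_force: 30.0
```

Contact came at the predicted height. Releasing and retreating straight up.

>>> apply_moves(deltas=[[0, 0, 0, 0], [0, 0, 0, 0], [0, 0, 0, 0], [0, 0, 0, 0], [0, 0, 0, 0], [0, 0, 0, 0]], gripper=0.2)

```text
time: 28.7
tool_pos: [0.4452, 0.3406, -0.0096]
tool_rot: [-180.0, 0.0, 97.9]
ft_force: [-0.1, 0.0, 1.7]
opening: 0.605
grip_force: 0.0
```

>>> apply_moves(deltas=[[0, 0, -1, 0], [0, 0, -3, 0], [0, 0, -6, 0], [0, 0, -10, 0], [0, 0, -14, 0], [0, 0, -17, 0], [-3, 0, -18, 0], [-6, 0, -18, 0], [-6, 0, -18, 0]])

```text
time: 29.6
tool_pos: [0.4544, 0.279, 0.1725]
tool_rot: [179.8, 0.0, 97.7]
ft_force: [-1.0, 0.4, -0.2]
opening: 0.603
grip_force: 0.0
```

```bash
python3 - <<'E'
from h import *
w=imaging.camera("wrist"); s=imaging.camera("side"); st=arm.get_state(); print(st["tool_pos"],st["ft_force"])
a=w["pixels"][:,:,::-1]; b=cv2.resize(s["pixels"][100:300,170:490,::-1],(640,400))
cv2.imwrite("pics/fin.png",cv2.resize(np.vstack([a,b]),(480,600)))
C=cloud(w); q=C[(C[...,0]>.36)&(C[...,0]<.53)&(C[...,1]>.28)&(C[...,1]<.4)&(C[...,2]>.038)&(C[...,2]<.055)]
print(len(q),cv2.minAreaRect(q[:,:2].astype(np.float32)),np.median(q[:,2]))
E
python3 jaw.py
```

```text
[0.45355775 0.28113427 0.17113567] [-0.21064706 -0.26730607  0.04290152]
3423 ((0.44568192958831787, 0.3408149778842926), (0.030053595080971718, 0.0887230709195137), 7.697244167327881) 0.04571033541479097
side jaw/mould z hist by y:
 jaw y range [-0.01   -0.0017  0.0214] 61
top jaw/mould z hist by y:
 jaw y range [-0.007   0.0043  0.0216] 52
29.8 [ 1.   0.9 -0.4] [0.4532 0.2818 0.1704]
```

View pics/fin.png

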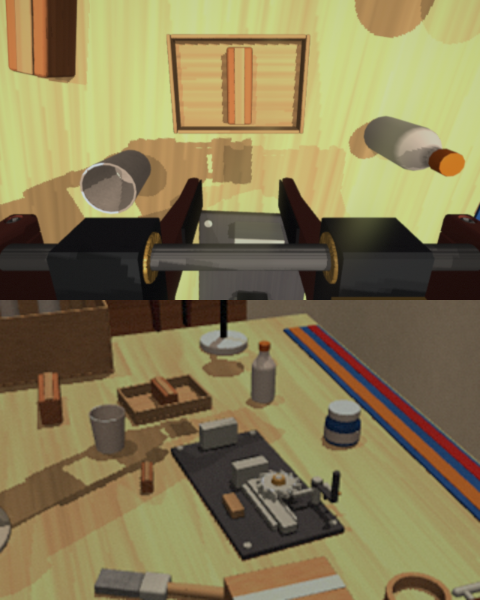

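The moulding lies flat and upright in the middle of the tray (240,85), with its top at 0.046 m. The lever has sprung back, the jaw is fully off, everything else is undisturbed, and the arm touches nothing.

```bash
python3 -c "
from rig import arm
print(arm.finish_job())"
```

```text
the job is handed in; nothing more can be done
None
```

The moulding is out of the clamp and standing same way up in the tray, with the jaw fully backed off, the lever sprung back and nothing else disturbed; the job was handed in at about 30 s, with no verdict returned.

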